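# Purge the dry box and bring out its parts tray

## Robot

A 6-joint arm with a two-finger parallel gripper is mounted at the origin on the work surface. World frame = base frame: x ahead of the robot, y to its left, z up, the work surface at z = 0. Lengths are in m, angles in rad, forces in N, time in s.
With the tool pointing down it reaches from about 0.375 to 0.9 m from the base axis. Payload 3.1 kg.
Tool frame: the origin (TCP) lies midway between the tips of the shut fingers; the grasp point (between the pads) lies 19 mm behind it; z points along the fingers, y is the line along which they close (so a half turn about z gives the same grasp; the last joint's range is limited). The gripper opens to 87 mm and grips with 3 to 60 N. Pads are 19 mm wide; open, the fingers measure 117 mm over their backs; the gripper's body (75 mm by 190 mm) begins 51 mm behind the grasp point.
Start: joints at [0.934, 0.527, 1.433, -0, 1.181, -0.178], TCP at [0.276, 0.561, 0.223] pointing down, gripper open.
Joint ranges: [-3.08, 3.08], [-0.75, 2.2], [0.22, 2.44], [-1.43, 4.57], [0, 2.65], [-2.85, 2.85]. Speed limits (rad/s): [2.79, 2.79, 3.14, 3.14, 3.14, 3.14].

## Interface

Orientations are given as a unit quaternion [x, y, z, w].
In Python, from rig import robot gives the robot as it stands. The module is installed in compiled form; this text tells all that it offers.
- The arm moves only by the tool play_rows, never from a script. Its arguments are lists of equal length, an entry for each row: "gripper": the closure, from -1 (fully open) to 1 (shut); "delta_pos": the shift along the tool's x, y, z in cm, a list of three; "turn": the turn, a rotation vector about the tool's x, y, z in rad, a list of three. A call has 1 to 12 rows; each row is the pose to reach, as a shift and turn from the pose commanded when the call began, along the tool's axes at that moment; what a row does not reach only later rows make up. A row lasts 1/8 s, in which the tool goes at most 62.5 mm and 10.7 degrees, less where a joint would pass 70% of its speed; a pose out of reach is approached as far as the arm can. A call with a gripper value outside its range is refused whole. The fingers move at their own pace and stop on an object; "squeeze" is the grip in N (left out, the last holds). Time passes only in rows, so rows that repeat a pose let the fingers close. It gives the time, the measured TCP pose, the force, the opening and the grip force at its end, in the units of the state.
- robot.get_obs(): the state, without advancing time (a new reading comes with each control period).
- robot.camera(name): name is "side" or "top"; returns a dict with "color" (384x512x3 uint8, red, green, blue), "vfov" (degrees; the focal length in pixels is half the picture's height over the tangent of half this angle, whatever the lens; pixels are square), "cx", "cy" (the principal point, pixels), "R" (3x3) and "t" (3): a world point X has camera coordinates R X + t. Camera axes: x right, y down, z forward; pixel columns grow to the right and rows downward; lengths in m; the calibration is good to about 2 mm. A picture is of the moment at which its call begins. There is no depth.
- robot.hand_in(): hands the job in; it is judged then, once.
The state is a dict: "time": time; "q": joint angles; "joint_velocities": joint speeds; "joint_torque": joint torques, N m; "position": TCP position; "tool_rot": TCP orientation; "ft_force": force on the tool from outside, world axes, zero at the start; "moment": the same for the moment, N m; "grip_width": finger opening in m; "grip_force": force on a finger pad.
Only numpy, scipy, OpenCV 4.12 (cv2) and the standard library are available. Lean on these libraries where they do the work, as an engineer would, in place of code of your own. Each camera call takes 0.05 s, during which the arm holds its last target. There are 200 camera calls.

## Task

Put the dry box on purge before you unload it: swing the purge valve's lever open until you feel it run onto the sprung memory stop hidden in its drum, and leave it resting lightly on that spring, never jammed solid. Then pull the tray of the dry box straight out to its stop and let go. Leave the collar, the wash bottle and the scraper where they are.

Things in the scene. Friction and masses are not known exactly. Their poses are not given: they have to be found in the camera images.
- valve_panel: Fixed ball valve on a steel bench plate 170 x 100 x 8 mm. Origin on the valve's vertical axis at bench level; x along the pipe, z up. Brass block to 48 mm, then an aluminium drum 82 mm across up to 78 mm above the bench. The memory stop inside the drum is set somewhere between 0.70 and 1.20 rad (40 to 69 degrees) of lever opening; where, can only be felt.
- valve_lever: Lever turning about the vertical axis; origin on the axis, 88 mm above the bench at mid-thickness. It points along its own -y. Closed (0), its axes equal valve_panel's; it opens clockwise seen from above, the sleeve moving from the panel's -y towards its -x (1.57 rad). Starts 0 to 0.2 rad open. Hub nut up to 104 mm. Stiff: about 0.85 N m steady friction; stays where it is left.
- lever_grip (a point): Middle of the lever's black plastic sleeve, 100 mm from the axis; axes as the lever's. The sleeve runs from 45 to 125 mm from the axis, 18 mm wide and 14 mm thick (88 mm above the bench at mid-thickness), with free space beneath; nearer the axis the lever is flat steel 16 mm wide.
- cushion (a joint): How far the lever has pushed in the memory stop's spring, rad of lever rotation: 0 = not on the stop, 0.16 = spring solid. The spring resists with 0.06 N m at first touch, growing 4.8 N m per rad; the lever's own friction holds it there after release. Lightly resting means clearly on the spring, about 0.03 to 0.11.
- dry_box_drawer0 (a joint): Tray of the dry box, m pulled out: 0 = shut, 0.134 = at its outward stop. Rubs with 1 N, damping 4 N s/m.
- dry_box_drawer0_handle (a point): Middle of the tray's straight steel bar handle (108 mm long, about 10 mm thick, horizontal, along y, 35 mm out from the aluminium front, free behind and above), 88 mm above the bench; the tray comes out along this point's -x. z up.
- collar: Bystander: plain steel collar, 80 mm outside, 42 mm high, standing on the bench; origin at the centre of its underside.
- wash_bottle: Bystander: white plastic bottle, 58 mm across, 130 mm high, upright; origin at the centre of its underside.
- scraper: Bystander: flat scraper lying on the bench, 158 mm long, 14 mm high, black handle; origin on its underside near the middle, blade towards its x.
- box_front (a point): Middle of the front edge of the dry box's top, 126 mm above the bench. The dry box is a fixed grey painted cabinet, 216 mm wide, running 200 mm back from here along this point's x; one tray with a bar handle, small steel rings in it. z up.

How it is judged:
By the outcome, as a careful person would: the job done as asked, in the order asked, and still so for the second after the job is handed in, with the robot touching nothing.
It also fails if it takes over 64 s, if anything falls off the work surface, if the arm or the gripper's body presses on something with over 40 N, if the wrist force passes 120 N, or if a joint passes its speed limit or range.

## Working session

There is one attempt and no reset: what is moved stays moved. The work goes in short steps, Python scripts to look and compute and a tool call to move; the robot and the scene stay as the last step left them, time stands still between calls to the robot, and variables do not carry over. Pictures are saved under pics/ and viewed, at most 10 in all, crops included, and the job is handed in when it is done.

Besides the shell and the picture viewer there is one more tool, called after "Call:" as name(argument=value, ...) on one line, values as JSON. play_rows: Moves the arm, as the interface text tells. Its arguments: {"type":"object","properties":{"gripper":{"type":"array","items":{"type":"number"}},"delta_pos":{"type":"array","items":{"type":"array","items":{"type":"number"}}},"turn":{"type":"array","items":{"type":"array","items":{"type":"number"}}},"squeeze":{"type":"number"}},"required":["gripper","delta_pos","turn"]}

```bash
mkdir -p pics; python3 - <<'E'
from rig import robot
import cv2
for n in("top","side"):
    c=robot.camera(n); cv2.imwrite(f"pics/{n}0.png",cv2.resize(c["color"][:,:,::-1],(800,600),interpolation=cv2.INTER_CUBIC))
    print(n,c["vfov"],c["cx"],c["cy"],c["R"].round(3).tolist(),c["t"].round(3).tolist())
print(robot.get_obs())
E
```

```text
top 44.72815384549344 251.44022667763642 195.20997235839113 [[-0.015, -1.0, 0.017], [-0.983, 0.011, -0.186], [0.186, -0.019, -0.982]] [-0.02, 0.56, 1.332]
side 52.58181903812938 255.0943376294174 195.9279158954133 [[0.884, -0.466, 0.02], [-0.324, -0.644, -0.693], [0.336, 0.606, -0.721]] [-0.501, 0.243, 0.795]
{'time': 0.1, 'q': array([ 9.34511334e-01,  5.28374509e-01,  1.43378338e+00,  1.37319420e-05,
        1.18136861e+00, -1.78510235e-01]), 'joint_velocities': array([-0.0001678 , -0.0023546 , -0.00375961,  0.00147827, -0.00027045,
       -0.00155939]), 'joint_torque': array([-3.97137410e-04, -4.40988421e+01, -1.77149177e+01,  6.34846673e-02,
        5.34704095e-02, -3.90794980e-05]), 'position': array([0.27580126, 0.56012588, 0.22166574]), 'tool_rot': array([ 2.26896500e-01,  9.73918397e-01, -8.85272913e-04, -3.88946652e-04]), 'ft_force': array([1.17773892, 0.5930547 , 0.31694592]), 'moment': array([ 0.01483764, -0.04121171, -0.01881671]), 'grip_force': 0.0, 'grip_width': 0.087297369716125}
```

View pics/top0.png

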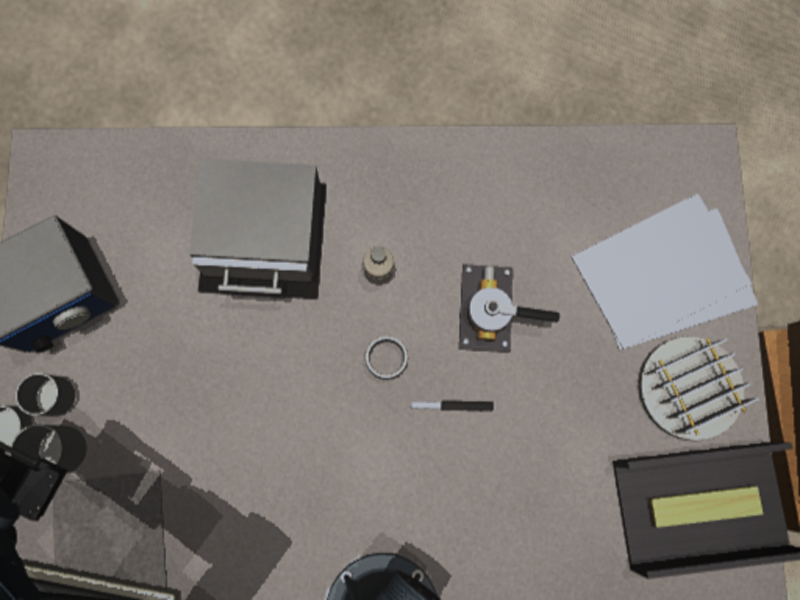

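View pics/side0.png

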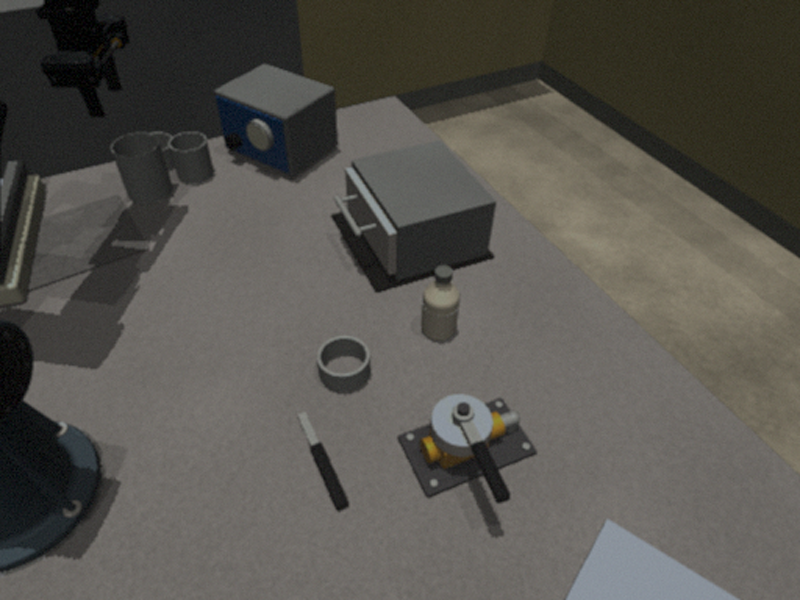

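```bash
cat >h.py <<'E'
import numpy as np
from rig import robot
def back(c,u,v,z,s=1.5625):
    f=192/np.tan(np.radians(c["vfov"]/2)); R,t=np.array(c["R"]),np.array(c["t"])
    d=R.T@np.array([((u+.5)/s-.5-c["cx"])/f,((v+.5)/s-.5-c["cy"])/f,1]); o=-R.T@t
    return (o+d*(z-o[2])/d[2]).round(4)
E
python3 - <<'E'
from h import *
T=robot.camera("top");S=robot.camera("side")
for n,z,a,b in [("nut",.104,(492,306.5),(463,408)),("levend",.088,(559,316),(502,495)),
 ("handL",.088,(220,288.5),(338,200)),("handR",.088,(281,291),(360,231)),
 ("boxfrontL",.126,(192,257),(347,167)),("boxfrontR",.126,(308,264),(395,235)),("boxbackL",.126,(199,160),(425,143)),("boxbackR",.126,(317,166),(493,203)),
 ("plateA",.008,(469,269),(499,404)),("plateB",.008,(506,269),(526,446)),("plateC",.008,(463,344),(410,437)),("plateD",.008,(503,346),(434,482)),
 ("collar",.042,(386,357),(344,352)),("bottle",.13,(378,255),(444,272)),("scrA",.01,(411,405),(303,415)),("scrB",.01,(493,406),(343,505))]:
    print(n,back(T,*a,z),back(S,*b,z))
E
```

```text
nut [ 0.546  -0.2074  0.104 ] [ 0.5459 -0.21    0.104 ]
levend [ 0.5296 -0.3336  0.088 ] [ 0.5291 -0.3259  0.088 ]
handL [0.5888 0.2933 0.088 ] [0.5903 0.2863 0.088 ]
handR [0.5828 0.1806 0.088 ] [0.5882 0.1884 0.088 ]
boxfrontL [0.6395 0.3371 0.126 ] [0.6265 0.3227 0.126 ]
boxfrontR [0.6242 0.1273 0.126 ] [0.6152 0.1114 0.126 ]
boxbackL [0.8252 0.3308 0.126 ] [0.7955 0.3319 0.126 ]
boxbackR [0.8117 0.1118 0.126 ] [0.8057 0.1127 0.126 ]
plateA [ 0.64   -0.1799  0.008 ] [ 0.6403 -0.1766  0.008 ]
plateB [ 0.6392 -0.2535  0.008 ] [ 0.6339 -0.2525  0.008 ]
plateC [ 0.4903 -0.163   0.008 ] [ 0.4964 -0.1659  0.008 ]
plateD [ 0.4854 -0.2409  0.008 ] [ 0.492  -0.2409  0.008 ]
collar [ 0.4629 -0.0126  0.042 ] [ 0.4671 -0.009   0.042 ]
bottle [6.387e-01 2.000e-04 1.300e-01] [ 0.6387 -0.0029  0.13  ]
scrA [ 0.3739 -0.0595  0.01  ] [ 0.3759 -0.0647  0.01  ]
scrB [ 0.3698 -0.2164  0.01  ] [ 0.371 -0.216  0.01 ]
```

Call:
play_rows(gripper=[-1,-1,-1,-1,-1,-1,-1,-1,-1,-1,-1,-1], delta_pos=[[-61.3,-66.5,5],[-61.3,-66.5,5],[-61.3,-66.5,5],[-61.3,-66.5,5],[-61.3,-66.5,5],[-61.3,-66.5,5],[-61.3,-66.5,5],[-61.3,-66.5,5],[-61.3,-66.5,5],[-61.3,-66.5,5],[-61.3,-66.5,5],[-61.3,-66.5,5]], turn=[[0,0,1.25],[0,0,1.25],[0,0,1.25],[0,0,1.25],[0,0,1.25],[0,0,1.25],[0,0,1.25],[0,0,1.25],[0,0,1.25],[0,0,1.25],[0,0,1.25],[0,0,1.25]])

```text
time: 1.7
position: [0.4885, -0.1598, 0.181]
tool_rot: [0.754, 0.657, 0.0, 0.0]
ft_force: [0.7, 0.4, 0.2]
grip_width: 0.0871
grip_force: 0.0
```

```bash
cat >>h.py <<'E'
from scipy.spatial.transform import Rotation as Ro
def go(p,yaw=None):
    "shift (cm) and turn in tool axes from the measured pose to TCP p, tool y at yaw deg, tool down"
    o=robot.get_obs(); r=Ro.from_quat(o["tool_rot"]); M=r.as_matrix()
    w=np.zeros(3)
    if yaw is not None:
        a=np.radians(yaw); y=np.array([np.cos(a),np.sin(a),0]); z=np.array([0,0,-1.])
        w=(r.inv()*Ro.from_matrix(np.c_[np.cross(y,z),y,z])).as_rotvec()
    print("delta",(100*M.T@(np.array(p)-o["position"])).round(2),"turn",w.round(3),"t",o["time"])
E
python3 -c "
from h import *
go([.532,-.307,.15],-8)"
```

```text
delta [-13.99   6.33   3.1 ] turn [ 0.    -0.     0.002] t 1.7
```

Call:
play_rows(gripper=[-1,-1,-1,-1,-1], delta_pos=[[-14,6.3,3.1],[-14,6.3,3.1],[-14,6.3,3.1],[-14,6.3,3.1],[-14,6.3,3.1]], turn=[[0,0,0],[0,0,0],[0,0,0],[0,0,0],[0,0,0]])

```text
time: 2.33
position: [0.5307, -0.3036, 0.1498]
tool_rot: [0.754, 0.657, 0.0, -0.001]
ft_force: [-0.4, 0.3, 0.5]
grip_width: 0.0868
grip_force: 0.0
```

```bash
python3 - <<'E'
from h import *
import cv2
c=robot.camera("side");im=c["color"][200:330,230:380,::-1]
cv2.imwrite("pics/s1.png",cv2.resize(im,None,fx=4,fy=4,interpolation=cv2.INTER_CUBIC))
go([.532,-.307,.068],-8)
F=[]
for i in range(4): robot.camera("side");o=robot.get_obs();F.append(np.r_[o["ft_force"],o["moment"]])
print(np.mean(F,0).round(3),np.std(F,0).round(3))
E
```

```text
delta [-0.36  0.18  8.21] turn [-0.001 -0.001  0.003] t 2.375
[ 0.221 -0.282 -0.075 -0.062  0.078  0.02 ] [0.409 0.635 0.437 0.038 0.023 0.033]
```

View pics/s1.png

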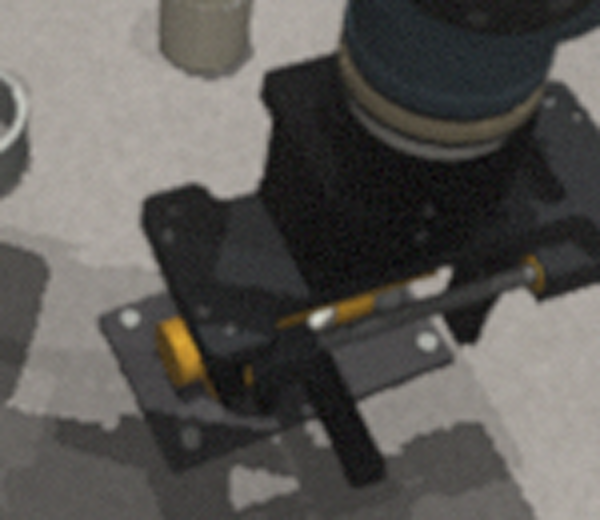

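Call:
play_rows(gripper=[-1,-1,-1,-1], delta_pos=[[0,0,5],[0,0,8.1],[0,0,8.1],[0,0,8.1]], turn=[[0,0,0],[0,0,0],[0,0,0],[0,0,0]])

```text
time: 3.08
position: [0.5323, -0.3052, 0.0704]
tool_rot: [0.754, 0.657, 0.0, 0.001]
ft_force: [-0.1, -0.3, 0.1]
grip_width: 0.0874
grip_force: 0.0
```

Call:
play_rows(gripper=[1,1,1,1,1,1], delta_pos=[[0,0,0],[0,0,0],[0,0,0],[0,0,0],[0,0,0],[0,0,0]], turn=[[0,0,0],[0,0,0],[0,0,0],[0,0,0],[0,0,0],[0,0,0]], squeeze=20)

```text
time: 3.82
position: [0.5314, -0.3048, 0.0691]
tool_rot: [0.754, 0.657, -0.0, -0.0]
ft_force: [0.5, -0.0, 0.2]
grip_width: 0.0349
grip_force: 0.0
```

```bash
cat >>h.py <<'E'
A=np.array([.546,-.209])
def feel(n=4):
    F=[]
    for i in range(n):
        robot.camera("top");o=robot.get_obs();F.append(np.r_[o["ft_force"],o["moment"]])
    F=np.mean(F,0); r=o["position"][:2]-A
    T=F[5]+r[0]*F[1]-r[1]*F[0]
    th=-np.pi/2-np.arctan2(r[1],r[0]); th=(th+np.pi)%(2*np.pi)-np.pi
    y=Ro.from_quat(o["tool_rot"]).as_matrix()[:,1]
    print("t",round(o["time"],2),"r",np.hypot(*r).round(4),"heading",th.round(4),"tool",(-np.arctan2(y[1],y[0])).round(4),"T",T.round(3),F.round(2),"w",o["grip_width"].round(4),"gf",o["grip_force"].round(1),"p",o["position"].round(4))
E
python3 -c "
from h import *
feel()"
```

```text
Traceback (most recent call last):
  File "h.py", line 25, in feel
    print("t",round(o["time"],2),"r",np.hypot(*r).round(4),"heading",th.round(4),"tool",(-np.arctan2(y[1],y[0])).round(4),"T",T.round(3),F.round(2),"w",o["grip_width"].round(4),"gf",o["grip_force"].round(1),"p",o["position"].round(4))
                                                                                                                                                        ^^^^^^^^^^^^^^^^^^^^^
AttributeError: 'float' object has no attribute 'round'
```

Call:
play_rows(gripper=[1,1,1,1], delta_pos=[[0,0,0],[0,0,0],[0,0,0],[0,0,0]], turn=[[0,0,0],[0,0,0],[0,0,0],[0,0,0]])

```text
time: 4.53
position: [0.532, -0.305, 0.0692]
tool_rot: [0.754, 0.657, 0.0, 0.001]
ft_force: [3.5, 0.4, -3.0]
grip_width: 0.0179
grip_force: 20.0
```

```bash
sed -i 's/o\["grip_width"\].round(4)/round(o["grip_width"],4)/;s/o\["grip_force"\].round(1)/round(o["grip_force"],1)/' h.py
python3 -c "
from h import *
feel()"
```

```text
t 4.72 r 0.097 heading 0.145 tool 0.1373 T 0.207 [ 4.29  0.55 -3.12 -0.05 -0.64 -0.2 ] w 0.018 gf 20.0 p [ 0.532  -0.305   0.0692]
```

Call:
play_rows(gripper=[1,1,1,1,1,1,1], delta_pos=[[0.05,-0.97,0],[0.19,-1.93,0],[0.43,-2.87,0],[0.77,-3.78,0],[1.19,-4.65,0],[1.43,-5.07,0],[1.43,-5.07,0]], turn=[[0,0,0.1],[0,0,0.2],[0,0,0.3],[0,0,0.4],[0,0,0.5],[0,0,0.55],[0,0,0.55]])

```text
time: 5.6
position: [0.4854, -0.2838, 0.0692]
tool_rot: [0.904, 0.427, 0.002, 0.001]
ft_force: [10.2, 2.4, -5.6]
grip_width: 0.0177
grip_force: 20.0
```

```bash
python3 -c "
from h import *
feel()"
```

```text
t 5.8 r 0.0963 heading 0.6812 tool 0.6874 T 0.432 [ 8.73  2.77 -5.58  0.33 -1.41 -0.05] w 0.0177 gf 20.0 p [ 0.4854 -0.2838  0.0692]
```

```bash
cat >>h.py <<'E'
def now():
    o=robot.get_obs(); r=o["position"][:2]-A; F=o["ft_force"]
    T=o["moment"][2]+r[0]*F[1]-r[1]*F[0]
    th=(-np.pi/2-np.arctan2(r[1],r[0])+np.pi)%(2*np.pi)-np.pi
    y=Ro.from_quat(o["tool_rot"]).as_matrix()[:,1]
    print("t",round(o["time"],2),"r",np.hypot(*r).round(4),"heading",th.round(4),"tool",(-np.arctan2(y[1],y[0])).round(4),"T",T.round(3),F.round(2),o["moment"].round(2))
    print(o["joint_torque"].round(2))
E
```

Call:
play_rows(gripper=[1,1,1], delta_pos=[[0,-0.19,0],[0.01,-0.39,0],[0.02,-0.58,0]], turn=[[0,0,0.02],[0,0,0.04],[0,0,0.06]])

```text
time: 6.18
position: [0.4817, -0.2806, 0.0693]
tool_rot: [0.916, 0.4, 0.002, 0.002]
ft_force: [11.5, 2.5, -6.5]
grip_width: 0.018
grip_force: 20.0
```

```bash
python3 -c "
from h import *
now();feel(3)"
```

```text
t 6.17 r 0.0962 heading 0.7311 tool 0.7468 T 0.871 [11.53  2.47 -6.45] [ 0.26 -1.57  0.2 ]
[ -4.17 -44.77  -7.22  -1.44   1.89   0.12]
t 6.33 r 0.0962 heading 0.7342 tool 0.7465 T 0.737 [10.5   2.23 -6.04  0.32 -1.49  0.13] w 0.0177 gf 20.0 p [ 0.4815 -0.2804  0.0693]
```

Call:
play_rows(gripper=[1,1], delta_pos=[[0,-0.19,0],[0.01,-0.39,0]], turn=[[0,0,0.02],[0,0,0.04]])

```text
time: 6.58
position: [0.4791, -0.2781, 0.0693]
tool_rot: [0.924, 0.382, 0.002, 0.002]
ft_force: [11.4, 2.1, -7.6]
grip_width: 0.0181
grip_force: 20.0
```

```bash
sed -i '/joint_torque/d' h.py; python3 -c "
from h import *
now();feel(3)"
```

```text
t 6.58 r 0.0962 heading 0.7694 tool 0.7867 T 0.851 [11.4   2.11 -7.65] [ 0.2  -1.61  0.2 ]
t 6.72 r 0.0962 heading 0.7724 tool 0.7865 T 0.705 [10.36  2.42 -6.67  0.23 -1.53  0.15] w 0.0179 gf 20.0 p [ 0.4789 -0.2779  0.0693]
```

Call:
play_rows(gripper=[1,1], delta_pos=[[0,-0.19,0],[0.01,-0.39,0]], turn=[[0,0,0.02],[0,0,0.04]])

```text
time: 6.98
position: [0.4766, -0.2757, 0.0693]
tool_rot: [0.932, 0.364, 0.002, 0.003]
ft_force: [11.0, 0.3, -8.4]
grip_width: 0.0177
grip_force: 20.0
```

```bash
python3 -c "
from h import *
now();feel(3)"
```

```text
t 6.97 r 0.0962 heading 0.8051 tool 0.8264 T 1.004 [11.04  0.34 -8.43] [ 0.03 -1.62  0.29]
t 7.12 r 0.0962 heading 0.808 tool 0.8261 T 0.834 [10.62  1.5  -7.71  0.14 -1.59  0.23] w 0.0178 gf 20.0 p [ 0.4764 -0.2755  0.0693]
```

Call:
play_rows(gripper=[1,1], delta_pos=[[0,-0.15,0],[0,-0.29,0]], turn=[[0,0,0.015],[0,0,0.03]])

```text
time: 7.38
position: [0.475, -0.274, 0.0693]
tool_rot: [0.937, 0.35, 0.003, 0.003]
ft_force: [10.5, -1.1, -8.5]
grip_width: 0.0178
grip_force: 20.0
```

```bash
python3 -c "
from h import *
now();feel(3)"
```

```text
t 7.38 r 0.0962 heading 0.8297 tool 0.8559 T 1.077 [10.51 -1.07 -8.45] [-0.19 -1.66  0.32]
t 7.53 r 0.0962 heading 0.8308 tool 0.8557 T 0.949 [ 1.091e+01  9.400e-01 -8.310e+00  1.000e-02 -1.690e+00  3.100e-01] w 0.0177 gf 20.0 p [ 0.4749 -0.2739  0.0694]
```

Call:
play_rows(gripper=[1,1], delta_pos=[[0,-0.15,0],[0,-0.29,0]], turn=[[0,0,0.015],[0,0,0.03]])

```text
time: 7.78
position: [0.4735, -0.2722, 0.0694]
tool_rot: [0.942, 0.336, 0.003, 0.004]
ft_force: [12.4, 1.0, -9.1]
grip_width: 0.0179
grip_force: 20.0
```

```bash
python3 -c "
from h import *
now();feel(3)"
```

```text
t 7.78 r 0.0962 heading 0.8538 tool 0.8856 T 1.144 [12.42  1.04 -9.1 ] [-0.13 -1.76  0.43]
t 7.92 r 0.0962 heading 0.856 tool 0.8852 T 1.13 [12.24  0.12 -8.72 -0.09 -1.76  0.37] w 0.0177 gf 20.0 p [ 0.4733 -0.2721  0.0694]
```

Call:
play_rows(gripper=[1,1], delta_pos=[[0,0.1,0],[0,0.2,0]], turn=[[0,0,-0.01],[0,0,-0.02]])

```text
time: 8.18
position: [0.4733, -0.272, 0.0693]
tool_rot: [0.939, 0.345, 0.002, 0.002]
ft_force: [9.4, 2.9, -5.4]
grip_width: 0.0176
grip_force: 20.0
```

```bash
python3 -c "
from h import *
now();feel(3)"
```

```text
t 8.18 r 0.0962 heading 0.8562 tool 0.8669 T 0.27 [ 9.38  2.9  -5.37] [ 0.4  -1.43 -0.11]
t 8.32 r 0.0962 heading 0.8565 tool 0.8676 T 0.354 [ 9.75  2.92 -5.71  0.27 -1.46 -0.05] w 0.0174 gf 20.0 p [ 0.4733 -0.272   0.0693]
```

Call:
play_rows(gripper=[-1,-1,-1,-1,-1,-1], delta_pos=[[0,0,0],[0,0,0],[0,0,0],[0,0,0],[0,0,0],[0,0,0]], turn=[[0,0,0],[0,0,0],[0,0,0],[0,0,0],[0,0,0],[0,0,0]])

```text
time: 9.07
position: [0.4706, -0.2716, 0.0692]
tool_rot: [0.939, 0.345, -0.0, -0.0]
ft_force: [-0.3, 1.4, 0.1]
grip_width: 0.07
grip_force: 0.0
```

```bash
python3 -c "
from h import *
now();feel(3)"
```

```text
t 9.07 r 0.098 heading 0.8774 tool 0.867 T -0.108 [-0.34  1.36  0.09] [-0.01  0.13  0.02]
t 9.22 r 0.098 heading 0.8773 tool 0.8669 T -0.038 [-0.18  0.24  0.37 -0.1   0.12 -0.01] w 0.0813 gf 0.0 p [ 0.4707 -0.2716  0.0691]
```

Call:
play_rows(gripper=[-1,-1,-1,-1], delta_pos=[[0,0,-4],[0,0,-9],[0,0,-13],[0,0,-13]], turn=[[0,0,0],[0,0,0],[0,0,0],[0,0,0]])

```text
time: 9.72
position: [0.4726, -0.2731, 0.2026]
tool_rot: [0.939, 0.345, 0.002, 0.004]
ft_force: [-0.0, 0.0, -0.4]
grip_width: 0.0869
grip_force: 0.0
```

```bash
python3 -c "
from h import *
go([.46,.24,.2],-4)"
```

```text
delta [ 3.225e+01 -3.993e+01 -3.000e-02] turn [ 0.008  0.002 -0.797] t 9.725
```

Go first to a point in front of the drawer so both the lever and handle are visible.

Call:
play_rows(gripper=[0.42,0.42,0.42,0.42,0.42,0.42,0.42,0.42,0.42,0.42,0.42], delta_pos=[[32.2,-39.9,0],[32.2,-39.9,0],[32.2,-39.9,0],[32.2,-39.9,0],[32.2,-39.9,0],[32.2,-39.9,0],[32.2,-39.9,0],[32.2,-39.9,0],[32.2,-39.9,0],[32.2,-39.9,0],[32.2,-39.9,0]], turn=[[0,0,-0.8],[0,0,-0.8],[0,0,-0.8],[0,0,-0.8],[0,0,-0.8],[0,0,-0.8],[0,0,-0.8],[0,0,-0.8],[0,0,-0.8],[0,0,-0.8],[0,0,-0.8]])

```text
time: 11.1
position: [0.4577, 0.2394, 0.1985]
tool_rot: [0.731, 0.682, -0.001, -0.0]
ft_force: [-0.2, -0.4, 0.0]
grip_width: 0.0255
grip_force: 0.0
```

```bash
python3 - <<'E'
from h import *
import cv2
c=robot.camera("top")["color"][:,:,::-1]
R=lambda a:cv2.resize(a,None,fx=6,fy=6,interpolation=cv2.INTER_CUBIC)
a=R(c[155:235,285:365]);b=R(c[150:200,115:215])
cv2.imwrite("pics/lev.png",a);cv2.imwrite("pics/han.png",b)
o=robot.get_obs();print(o["position"],o["grip_width"],o["time"])
E
```

```text
[0.45794911 0.23923287 0.19874338] 0.025224658696892575 11.15
```

View pics/lev.png

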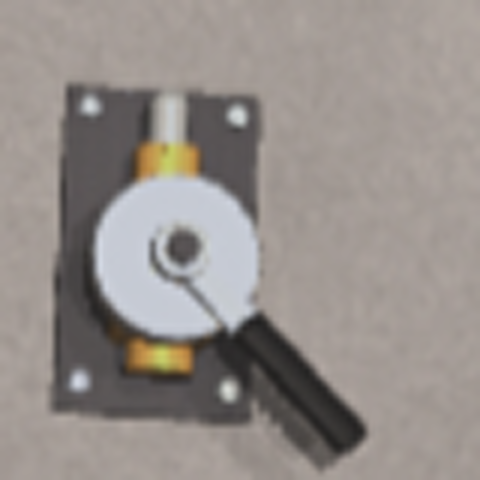

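View pics/han.png

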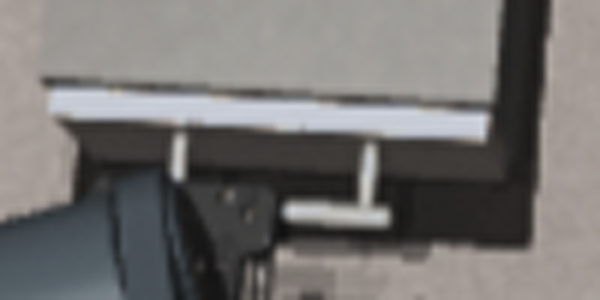

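```bash
python3 - <<'E'
from h import *
T=robot.camera("top")
f=lambda u,v,x0,y0,z: back(T,x0+(u+.5)/6-.5,y0+(v+.5)/6-.5,z,1)
n=f(184,248,285,155,.104); s=f(243,326,285,155,.092); e=f(350,438,285,155,.092)
for a,b in((n,s),(n,e),(s,e)): d=(b-a)[:2]; print(d,"heading",-np.pi/2-np.arctan2(d[1],d[0])+(2*np.pi if d[0]<0 and d[1]>0 else 0))
print(n,s,e)
for q in[(90,105),(237,116),(79,380),(229,390)]: print(f(*q,285,155,.008))
L=f(45,80,115,150,.126);Rr=f(490,105,115,150,.126);print(L,Rr,(L-Rr)[0]/(L-Rr)[1])
print("bar",f(287,212,115,150,.093),f(390,217,115,150,.093))
E
```

```text
[-0.0361 -0.0287] heading 0.8991031231876159
[-0.0906 -0.0774] heading 0.8638085021360902
[-0.0545 -0.0487] heading 0.8415406526692002
[ 0.5462 -0.209   0.104 ] [ 0.5101 -0.2377  0.092 ] [ 0.4556 -0.2864  0.092 ]
[ 0.6397 -0.1786  0.008 ]
[ 0.6331 -0.2545  0.008 ]
[ 0.4966 -0.1682  0.008 ]
[ 0.4905 -0.2442  0.008 ]
[0.6435 0.3389 0.126 ] [0.6292 0.1293 0.126 ] 0.06822519083969457
bar [0.5856 0.2296 0.093 ] [0.5826 0.1802 0.093 ]
```

```bash
python3 -c "
from h import *
go([.587,.236,.15],-3.8)"
```

```text
delta [ 0.57 12.88  4.88] turn [-0.001  0.001 -0.003] t 11.2
```

Call:
play_rows(gripper=[0.42,0.42,0.42,0.42,0.42], delta_pos=[[0.3,6,2.5],[0.6,12.9,4.9],[0.6,12.9,4.9],[0.6,12.9,4.9],[0.6,12.9,4.9]], turn=[[0,0,0],[0,0,0],[0,0,0],[0,0,0],[0,0,0]])

```text
time: 11.82
position: [0.5856, 0.2378, 0.1505]
tool_rot: [0.731, 0.683, -0.001, -0.0]
ft_force: [-0.1, 0.3, -0.2]
grip_width: 0.0253
grip_force: 0.0
```

```bash
python3 - <<'E'
from h import *
import cv2
c=robot.camera("side")["color"][60:200,190:340,::-1]
cv2.imwrite("pics/s2.png",cv2.resize(c,None,fx=4,fy=4,interpolation=cv2.INTER_CUBIC))
go([.587,.236,.072],-3.8)
E
```

```text
delta [-0.2   0.16  7.88] turn [-0.001  0.    -0.001] t 11.875
```

View pics/s2.png

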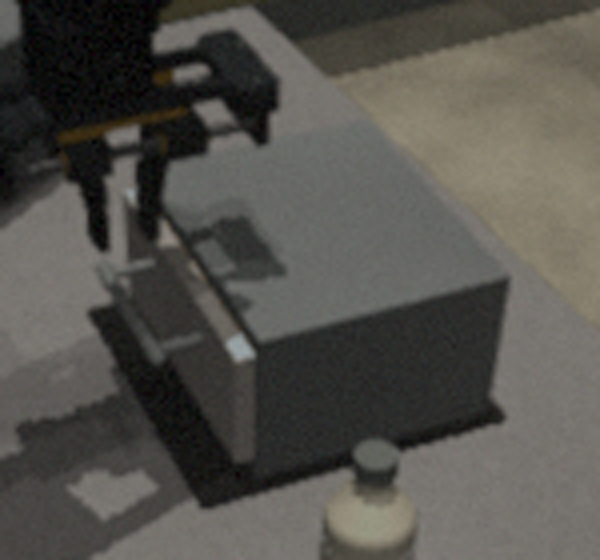

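Call:
play_rows(gripper=[0.42,0.42,0.42,0.42,0.42], delta_pos=[[-0.2,0.1,2],[-0.2,0.1,4],[-0.2,0.1,5],[-0.2,0.1,6],[-0.2,0.1,6.5]], turn=[[0,0,0],[0,0,0],[0,0,0],[0,0,0],[0,0,0]])

```text
time: 12.5
position: [0.5878, 0.2364, 0.0851]
tool_rot: [0.73, 0.683, 0.0, 0.0]
ft_force: [-0.5, 0.3, 0.0]
grip_width: 0.0253
grip_force: 0.0
```

Tips are level with the bar and no contact; go to depth and close.

Call:
play_rows(gripper=[0.42,0.42,1,1,1,1,1,1], delta_pos=[[0,0,0.8],[0,0,1.4],[0,0,1.4],[0,0,1.4],[0,0,1.4],[0,0,1.4],[0,0,1.4],[0,0,1.4]], turn=[[0,0,0],[0,0,0],[0,0,0],[0,0,0],[0,0,0],[0,0,0],[0,0,0],[0,0,0]], squeeze=20)

```text
time: 13.5
position: [0.5868, 0.2363, 0.0711]
tool_rot: [0.73, 0.683, -0.001, -0.001]
ft_force: [-5.3, 1.1, 2.9]
grip_width: 0.0107
grip_force: 20.0
```

Call:
play_rows(gripper=[1,1,1,1,1,1,1,1,1,1], delta_pos=[[0,-1,0],[0,-2.5,0],[0,-4,0],[0,-5.5,0],[0,-7,0],[0,-8.5,0],[0,-10,0],[0,-11.2,0],[0,-12,0],[0,-12.5,0]], turn=[[0,0,0],[0,0,0],[0,0,0],[0,0,0],[0,0,0],[0,0,0],[0,0,0],[0,0,0],[0,0,0],[0,0,0]])

```text
time: 14.75
position: [0.463, 0.2448, 0.0712]
tool_rot: [0.73, 0.683, 0.0, -0.0]
ft_force: [2.1, 2.8, -5.0]
grip_width: 0.0101
grip_force: 20.0
```

Call:
play_rows(gripper=[1,1,1,1], delta_pos=[[0,-0.4,0],[0,-0.8,0],[0,-1,0],[0,-1.2,0]], turn=[[0,0,0],[0,0,0],[0,0,0],[0,0,0]])

```text
time: 15.25
position: [0.4536, 0.2455, 0.0712]
tool_rot: [0.73, 0.683, 0.002, 0.001]
ft_force: [7.6, 1.0, -9.7]
grip_width: 0.0101
grip_force: 20.0
```

Call:
play_rows(gripper=[1,1,1], delta_pos=[[0,-0.1,0],[0,-0.2,0],[0,-0.2,0]], turn=[[0,0,0],[0,0,0],[0,0,0]])

```text
time: 15.62
position: [0.4537, 0.2456, 0.0712]
tool_rot: [0.73, 0.683, 0.003, 0.003]
ft_force: [8.6, 1.9, -11.3]
grip_width: 0.0102
grip_force: 20.0
```

Call:
play_rows(gripper=[0.42,0.42,0.42,0.42], delta_pos=[[0,0,0],[0,0,0],[0,0,0],[0,0,0]], turn=[[0,0,0],[0,0,0],[0,0,0],[0,0,0]])

```text
time: 16.12
position: [0.4485, 0.2453, 0.0712]
tool_rot: [0.73, 0.683, -0.001, -0.0]
ft_force: [0.0, 0.7, 0.8]
grip_width: 0.025
grip_force: 0.0
```

Call:
play_rows(gripper=[0.42,0.42,0.42,0.42,0.42,0.42], delta_pos=[[0,0.2,-1],[0,0.2,-3],[0,0.2,-6],[0,0.2,-10],[0,0.2,-13],[0,0.2,-13]], turn=[[0,0,0],[0,0,0],[0,0,0],[0,0,0],[0,0,0],[0,0,0]])

```text
time: 16.88
position: [0.453, 0.2459, 0.2041]
tool_rot: [0.73, 0.683, 0.003, 0.002]
ft_force: [0.1, -0.2, -0.5]
grip_width: 0.0253
grip_force: 0.0
```

```bash
python3 - <<'E'
from h import *
import cv2
for n in("top","side"):
    c=robot.camera(n)["color"][:,:,::-1]; cv2.imwrite(f"pics/{n}9.png",cv2.resize(c,(800,600),interpolation=cv2.INTER_CUBIC))
E
```

```text
(no output)
```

View pics/side9.png

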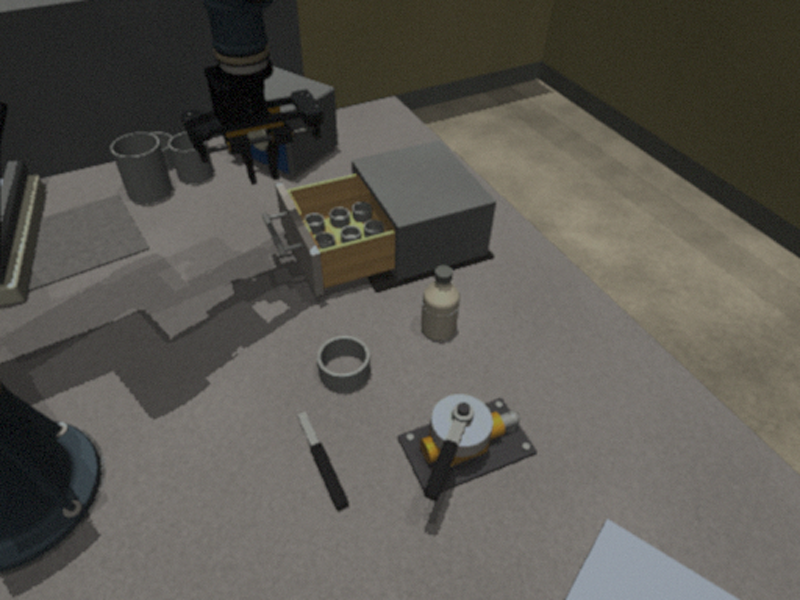

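View pics/top9.png

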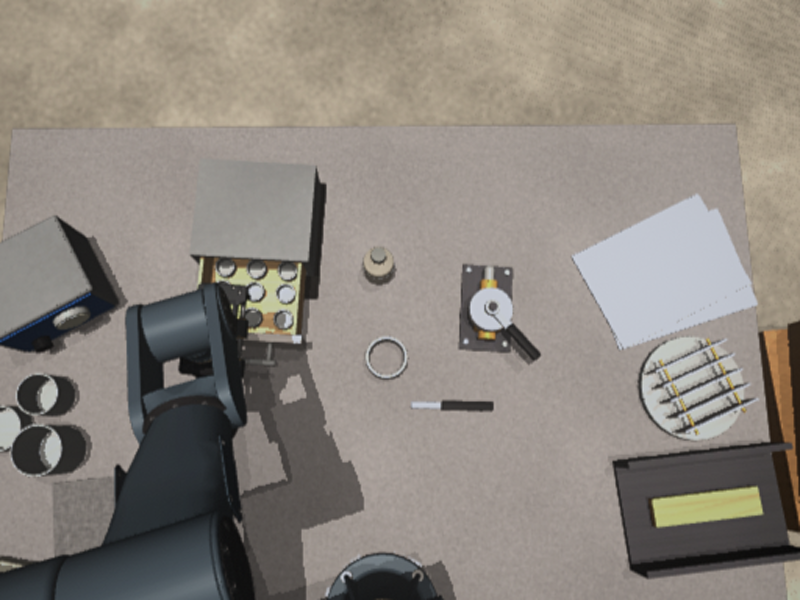

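```bash
python3 -c "
from rig import robot
print(robot.hand_in())"
```

```text
the job is handed in; nothing more can be done
None
```

I opened the purge valve onto its memory spring, with the spring pushed in about 0.06 rad (estimated from the torque rise I felt; no direct reading). I then pulled the tray out to its stop, 0.134 m, and let go; the collar, wash bottle and scraper were untouched, and the job was handed in at about 17 s.

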